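Stand a module on end in the burn-in bay

ROBOT

A 7-joint arm with a two-finger parallel gripper is mounted at the origin on the work surface. World frame = base frame: x ahead of the robot, y to its left, z up, the work surface at z = 0. Lengths are in m, angles in rad, forces in N, time in s.
With the tool pointing down it reaches from about 0.35 to 0.9 m from the base axis. Payload 8.1 kg.
Tool frame: the origin (TCP) lies at the very end of the fingers, on their centre line; the grasp point (between the pads) lies 19 mm behind it; z points along the fingers, x is the direction in which the jaws open and shut, and the axes are right-handed (so a half turn about z gives the same grasp; the last joint's range is limited). The gripper opens to 92 mm and grips with 3 to 60 N. Pads are 19 mm wide; open, the fingers measure 130 mm over their backs; the gripper's body (75 mm by 190 mm) begins 47 mm behind the grasp point.
Start: joints at [-1.439, 0.434, 0.025, 1.573, -0.012, 1.134, -0.075], TCP at [0.145, 0.608, 0.227] pointing down, gripper open.
Joint ranges: [-2.62, 2.62], [-0.44, 2.09], [-1.27, 1.32], [0.08, 2.57], [-1.32, 4.46], [0.12, 2], [-2.74, 2.74]. Speed limits (rad/s): [2.22, 2.22, 3.01, 3.01, 3.14, 3.14, 3.14].

INTERFACE

Orientations are given as a rotation vector (axis times angle).
In Python, from cell import status, viewer, arm gives the robot as it stands.
- The arm moves only by the tool jog_arm, never from a script. Its argument "commands" is text: rows parted by semicolons, each of 7 numbers parted by spaces: the closure, from -1 (fully open) to 1 (shut), then the shift along the world's x, y, z normalised to -1 to 1, where 1 is 0.3 m, then the turn, a rotation vector about the world's x, y, z normalised to -1 to 1, where 1 is 2 pi rad. In form: jaw dx dy dz wx wy wz; .... A call has exactly 5 rows; each row shifts and turns the commanded pose from where the row before left it; what a row does not reach is not made up. A row lasts 1/10 s, in which the tool goes at most 50 mm and 8.59 degrees, less where a joint would pass 70% of its speed; a pose out of reach is approached as far as the arm can. A call with a number of a shift or a turn outside -1 to 1 is refused whole. A call with a gripper value outside its range is refused whole. The fingers move at their own pace and stop on an object; "force" is the grip in N (left out, the last holds). Time passes only in rows, so rows that do not move let the fingers close, or fill a call up. It gives the time, the measured TCP pose, the force and the opening at its end, in the units of the state.
- status.observe(): the state, without advancing time (a new reading comes with each control period).
- viewer.get_image(name): name is "scene" or "side" or "wrist"; returns a dict with "pixels" (420x560x3 uint8, red, green, blue), "z_map" (420x560 float32, m along the optical axis (not along the pixel's ray), 0 where there is no reading), "camera_matrix" (3x3 intrinsics, pixels), "R" (3x3) and "t" (3): a world point X has camera coordinates R X + t. Camera axes: x right, y down, z forward; pixel columns grow to the right and rows downward; lengths in m; the calibration is good to about 2 mm. A picture is of the moment at which its call begins.
- arm.sign_off(): hands the job in, once; it reports no verdict.
The state is a dict: "clock": time; "joints": joint angles; "dq": joint speeds; "joint_efforts": joint torques, N m; "position": TCP position; "ee_rot": TCP orientation; "force": force on the tool from outside, world axes, zero at the start; "ft_torque": the same for the moment, N m; "width": opening from 0.0 (shut) to 1.0 (fully open).
Only numpy, scipy, OpenCV 4.12 (cv2) and the standard library are available. Lean on these libraries where they do the work, as an engineer would, in place of code of your own. Each camera call takes 0.05 s, during which the arm holds its last target. There are 200 camera calls.

TASK

Take the flat metal module with the green label and stand it upright on its short end in the burn-in bay, gold contacts at the top, centred side to side, its bare back flat against the dark cooling plate and the green label facing the red sliding jaw. Slide the jaw up until it touches the module and holds it there, and let go. Leave the failed module with the red label, the screwdriver and the yellow tray where they lie.

Things in the scene. Friction and masses are not known exactly. Their poses are not given: they have to be found in the camera images.
- module: The module to stand up: aluminium box 90 mm (x) by 68 mm (y) by 20 mm (z), about 250 g (varies), green label on its top face (+z), black strip with gold contacts at its +x end. It starts lying flat, label up. Origin: centre of its bare back face (z = 0), the label face is at z = +20 mm, the ends at x = -45 and +45 mm; +x end must finally be up.
- failed: Failed module with a red label, same shape and frame as the other, lying flat on the bench. To be left alone.
- bay: Burn-in bay, fixed to the bench. Aluminium slab 8 mm thick, x -125 to +60 mm, y -60 to +60 mm; its top, z = 8 mm, is where the module stands. A dark upright cooling plate, 56 mm wide in y (centred), rises from the slab to z = 60 mm; its face, at x = +30 mm, looks to -x towards the jaw; fins behind it to x = 54 mm. Origin: on the bench under the slab, midway in y; z up.
- jaw (a joint): Travel in m of the red sliding jaw along the bay's +x, towards the cooling plate. At 0 its face is at bay x = -35 mm (65 mm from the plate), at its end stop, 0.06, 5 mm from the plate. It starts between 0 and 0.012, slides with about 4 N of friction and stays where it is left.
- jaw_face (a point): Centre of the jaw's black rubber front face, which looks to +x of the bay, 15 mm above the slab; frame parallel to the bay's. The jaw is a red block 30 mm long (x, from the face back), 60 mm wide (y), its top 30 mm above the slab. It can be pushed on its back side.
- driver: Screwdriver lying on the bench, about 200 mm long, origin under the middle of the tool. To be left alone.
- tray: Small yellow open two-part tray, 100 by 70 by 30 mm high, 0.4 kg, origin under its centre. To be left alone.
Not all that is in view belongs to the job. Leave any purple or turquoise look-alike of the module alone.

How it is judged:
At the end, for the whole second after the job is handed in: Green module on its end on the slab, contacts up (within 4 deg, 3 mm of seated), within 12 mm of the bay's middle line, bare back within 4 mm and 4.5 deg of the cooling plate; jaw face within 3 mm of the label face; all at rest (angle between module's own x axis and vertical below 0.07 rad and angle between the z axis of module and the x axis of bay, either way round below 0.08 rad and x of module in the frame of bay between 0.026 and 0.034 m and y of module in the frame of bay between -0.012 and 0.012 m and z of module in the frame of bay between 0.05 and 0.056 m and z of jaw_face in the frame of module between 0.016 and 0.023 m and linear speed of module below 0.02 m/s and angular speed of module below 0.1 rad/s and velocity of joint jaw below 0.01 m/s); the robot touches nothing.
It fails at once if the failed module is shifted by more than 20 mm (distance of failed from where it was at the start of the episode above 0.02 m).
It fails at once if the screwdriver is shifted by more than 25 mm (distance of driver from where it was at the start of the episode above 0.025 m).
It fails at once if the yellow tray is shifted by more than 20 mm (distance of tray from where it was at the start of the episode above 0.02 m).
It also fails if it takes over 64 s, if anything falls off the work surface, if the arm or the gripper's body presses on something with over 40 N, if the wrist force passes 120 N, or if a joint passes its speed limit or range.

## Working session

There is one attempt and no reset: what is moved stays moved. The work goes in short steps, Python scripts to look and compute and a tool call to move; the robot and the scene stay as the last step left them, time stands still between calls to the robot, and variables do not carry over. Pictures are saved under pics/ and viewed, about 8 in all and at most 12, crops included, and the job is handed in when it is done.

Besides the shell and the picture viewer there is one more tool, called by a JSON object that holds its "op" and its "data". jog_arm: Moves the arm, as the interface text tells. Scaled input: -1 to 1 covers 0.3 m each way for a shift and 2 pi rad each way for a turn. Its arguments: {"type":"object","properties":{"commands":{"type":"string"},"force":{"type":"number"}},"required":["commands"]}

```bash
mkdir -p pics; ls
cat > h.py <<'E'
import numpy as np, cv2, pickle
from scipy.spatial.transform import Rotation as Rot
from cell import status, viewer, arm
def grab(name, tag):
    im=viewer.get_image(name); pickle.dump(im,open(f'pics/{tag}.pkl','wb')); return im
def load(tag): return pickle.load(open(f'pics/{tag}.pkl','rb'))
def save(im,fn,box=None,s=1):
    p=im['pixels'][:,:,::-1]
    if box: p=p[box[1]:box[3],box[0]:box[2]]
    cv2.imwrite('pics/'+fn,cv2.resize(p,None,fx=s,fy=s,interpolation=cv2.INTER_CUBIC))
def cloud(im):
    K=im['camera_matrix'];z=im['z_map'];v,u=np.mgrid[:z.shape[0],:z.shape[1]]
    c=np.stack([(u-K[0,2])/K[0,0]*z,(v-K[1,2])/K[1,1]*z,z],-1)
    w=(c-im['t'])@im['R']; w[z==0]=np.nan; return w
def proj(im,X):
    c=np.atleast_2d(X)@im['R'].T+im['t']; q=c@im['camera_matrix'].T; return q[:,:2]/q[:,2:]
E
python3 - <<'E'
from h import *
a=grab('scene','s0');b=grab('side','d0');c=grab('wrist','w0')
for n,i in zip(('scene','side','wrist'),(a,b,c)): print(n,'cam at',np.round(-i['R'].T@i['t'],3), np.round(i['R'][2],2))
cv2.imwrite('pics/a.png',np.vstack([cv2.resize(np.hstack([a['pixels'],b['pixels']])[:,:,::-1],(800,300)),cv2.resize(np.hstack([c['pixels'],c['pixels']*0])[:,:,::-1],(800,300))]))
save(a,'s0.png',s=1.42)
s=status.observe();print(s)
E
```

```text
pics
scene cam at [1.021 0.03  0.766] [-0.58  0.11 -0.81]
side cam at [ 0.156 -0.752  0.614] [ 0.34  0.78 -0.53]
wrist cam at [0.067 0.626 0.385] [ 0.29 -0.07 -0.96]
{'clock': 0.15, 'joints': array([-1.43862891,  0.43506629,  0.02495991,  1.57388362, -0.0115505 ,
        1.13398816, -0.0751359 ]), 'dq': array([-1.17127988e-03, -2.92516232e-05,  1.18594037e-03, -2.00169322e-03,
        2.06786219e-04, -9.41413801e-04, -7.08185002e-04]), 'joint_efforts': array([ 1.83580465e-03, -6.68259287e+01,  9.85928848e-01, -3.14693534e+01,
       -6.05578325e-02,  3.94256820e-02,  8.16409715e-05]), 'position': array([0.14534987, 0.60746911, 0.22612474]), 'ee_rot': array([ 2.46571393e+00,  1.94537463e+00, -1.32557125e-03]), 'force': array([-0.54339018,  0.21138518,  0.1417863 ]), 'ft_torque': array([-0.01172362,  0.03292724,  0.04962509]), 'width': 1.0017883726219574}
```

View pics/s0.png

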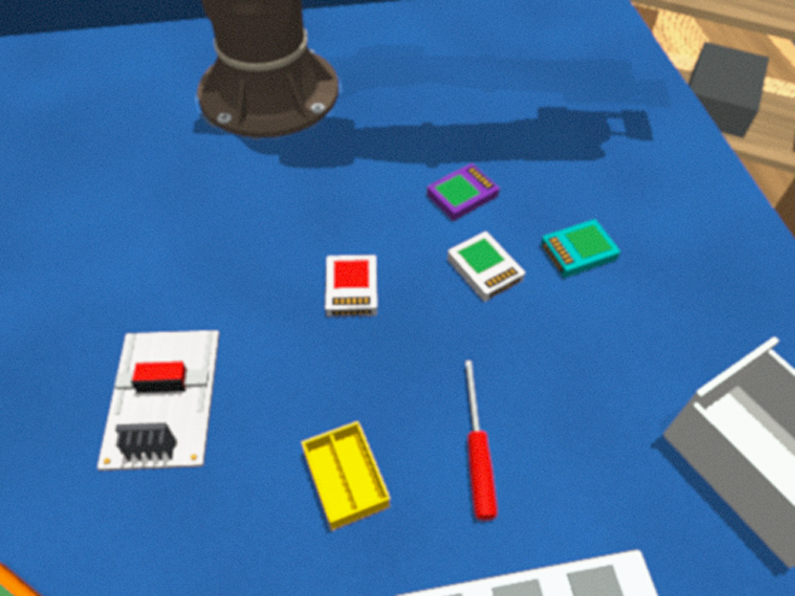

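View pics/a.png

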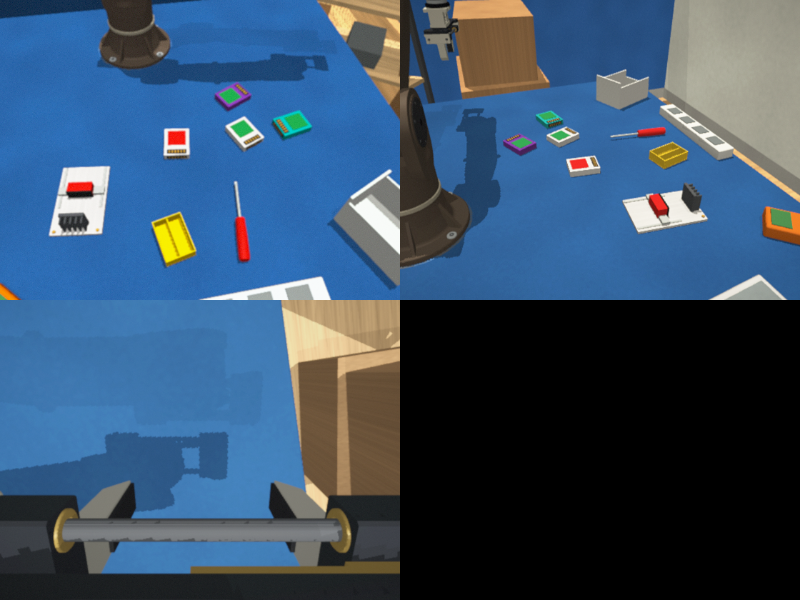

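The pictures show three candidates for the module in s0.png: a purple box with a green label at (462,190), a turquoise one at (581,247), and a bare aluminium one at (486,265). Only the aluminium one fits the description. The failed module with the red label is at (351,285), and the bay is at (160,400). I'll measure them and confirm with a crop.

Run:
```python
from h import *
a=load('s0');b=load('d0')
def rect(P): 
    r=cv2.minAreaRect((P[:,:2]*1000).astype(np.float32)); return [np.round(x,1) for x in r]
W={'scene':cloud(a),'side':cloud(b)}
for n,i in (('scene',a),('side',b)):
    w=W[n]; hsv=cv2.cvtColor(i['pixels'],cv2.COLOR_RGB2HSV); 
    tab=(w[:,:,2]<.004)&(np.abs(w[:,:,1])<.4)&(w[:,:,0]>.35)&(w[:,:,0]<.9); print(n,'table z',np.nanmedian(w[tab][:,2]))
    z=w[:,:,2]; m=((z>.010)&(z<.12)&(w[:,:,0]>.3)&(w[:,:,0]<.95)&(np.abs(w[:,:,1])<.45)).astype(np.uint8)
    k,l,st,ce=cv2.connectedComponentsWithStats(m)
    for j in range(1,k):
        if st[j,4]<60: continue
        P=w[l==j]; print(j,'px',np.round(ce[j]),st[j,4],'z50/95',np.round(np.percentile(P[:,2],[50,95]),3),'rect mm',rect(P),'hsv',np.median(hsv[l==j],0))
    g=cv2.inRange(hsv,(45,100,60),(75,255,255)); k,l,st,ce=cv2.connectedComponentsWithStats(g)
    for j in range(1,k):
        if st[j,4]>60: P=w[l==j]; P=P[~np.isnan(P[:,0])]; print(' green',np.round(ce[j]),np.round(np.median(P,0),3),rect(P))
    bl=((z>.004)&(z<.013)&(hsv[:,:,1]<60)&(w[:,:,0]>.3)&(w[:,:,0]<.95)&(np.abs(w[:,:,1])<.5)).astype(np.uint8)
    k,l,st,ce=cv2.connectedComponentsWithStats(bl)
    for j in range(1,k):
        if st[j,4]>300: print(' slab?',np.round(ce[j]),st[j,4],rect(w[l==j]),np.median(w[l==j][:,2]))
c1=a['pixels'][160:215,295:400,::-1];c2=a['pixels'][220:340,60:165,::-1]
A=cv2.resize(c1,(525,275),interpolation=cv2.INTER_CUBIC);B=cv2.resize(c2,(263,300),interpolation=cv2.INTER_CUBIC)
C=cv2.resize(b['pixels'][255:335,300:440,::-1],(525,300),interpolation=cv2.INTER_CUBIC)
o=np.zeros((590,790,3),np.uint8);o[:275,:525]=A;o[280:580,:525]=C;o[:300,526:789]=B;cv2.imwrite('pics/c.png',o)
```

```text
scene table z 0.0014513355554857791
1 px [326. 137.] 783 z50/95 [0.022 0.024] rect mm [array([311.1, 277.4]), array([65.8, 93.5]), np.float64(24.4)] hsv [134. 174. 176.]
2 px [405. 174.] 1148 z50/95 [0.022 0.024] rect mm [array([449.6, 413.2]), array([70.3, 86.9]), np.float64(12.5)] hsv [ 83. 217. 178.]
3 px [341. 186.] 1375 z50/95 [0.022 0.024] rect mm [array([456.9, 273.2]), array([93.2, 70.4]), np.float64(23.2)] hsv [ 30.  17. 186.]
4 px [246. 200.] 1406 z50/95 [0.022 0.024] rect mm [array([458.9,  81.2]), array([68.1, 93. ]), np.float64(81.5)] hsv [ 13.  40. 246.]
5 px [109. 281.] 3274 z50/95 [0.02 0.06] rect mm [array([ 585.2, -174.7]), array([118.8, 184.5]), np.float64(82.5)] hsv [ 30.  10. 220.]
35 px [337. 326.] 1115 z50/95 [0.024 0.028] rect mm [array([705.9, 197. ]), array([ 25.2, 200.1]), np.float64(81.6)] hsv [  2. 230. 229.]
37 px [494. 305.] 1597 z50/95 [0.061 0.105] rect mm [array([767.5, 436.2]), array([77.3, 27.3]), np.float64(0.1)] hsv [ 40.   9. 122.]
76 px [243. 332.] 1005 z50/95 [0.027 0.033] rect mm [array([728. ,  35.5]), array([101.7,  70.2]), np.float64(12.0)
[... 2558 characters left out ...]
3.7]), array([130.7,  13.8]), np.float64(0.9)] hsv [ 22.  13. 235.]
 green [206. 162.] [0.448 0.431 0.019] [array([447.5, 430.7]), array([48.5, 49.2]), np.float64(9.0)]
 green [224. 189.] [0.447 0.27  0.019] [array([447.4, 270.3]), array([48.3, 48.8]), np.float64(23.4)]
 green [170. 200.] [0.315 0.267 0.019] [array([315.4, 267.3]), array([50.3, 50.3]), np.float64(24.2)]
 green [534. 306.] [ 0.811 -0.334  0.035] [array([ 810.9, -333.2]), array([59.7, 44.1]), np.float64(46.7)]
 slab? [414. 195.] 355 [array([872.3, 143.7]), array([ 58.4, 362.8]), np.float64(8.7)] 0.008652604057286732
 slab? [366. 298.] 3325 [array([ 584.8, -175.3]), array([123.2, 185.6]), np.float64(82.6)] 0.0066300854969629204
```

View pics/c.png

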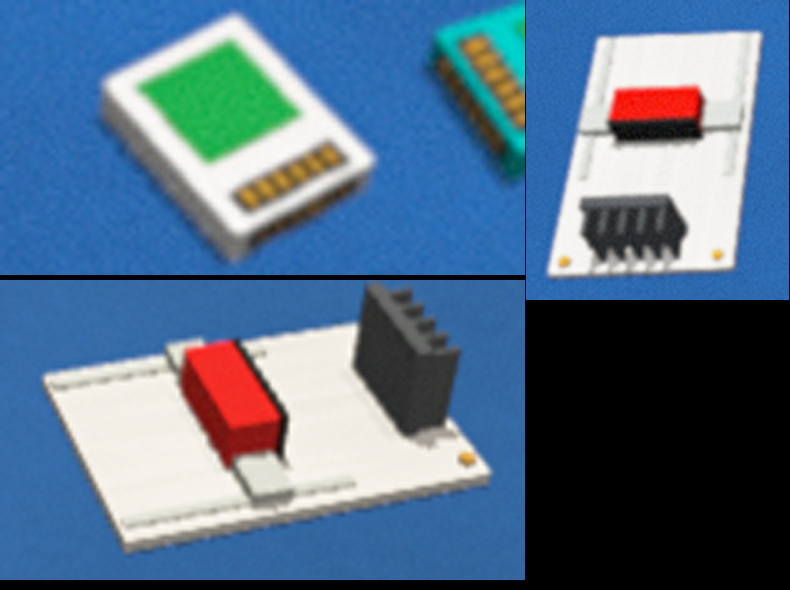

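The crop confirms the target: the aluminium box with the green label, its contacts at the lower-right end. It sits at (457,272) mm with yaw about 22.4° and its top at 20 mm. The bay origin is at (616.8,-179.0) mm with yaw -7.4°, and the plate position agrees with that. My plan is to grip across the 68 mm sides with the tool leaning back about 40°, then pitch forward over the bay.

{"op": "jog_arm", "data": {"commands": "-1 0.107 -0.111 -0.042 0 0 0.01; -1 0.107 -0.111 -0.042 0 0 0.01; -1 0.107 -0.111 -0.042 0 0 0.01; -1 0.107 -0.111 -0.042 0 0 0.01; -1 0.107 -0.111 -0.042 0 0 0.01", "force": 50}}

```text
clock: 0.65
position: [0.3069, 0.4398, 0.1632]
ee_rot: [2.128, 2.311, 0.0]
force: [0.8, 0.4, 0.6]
width: 0.999
```

{"op": "jog_arm", "data": {"commands": "-1 0.107 -0.111 -0.042 0 0 0.01; -1 0.107 -0.111 -0.042 0 0 0.01; -1 0.107 -0.111 -0.042 0 0 0.01; -1 0.107 -0.111 -0.042 0 0 0.01; -1 0.107 -0.111 -0.042 0 0 0.01"}}

```text
clock: 1.15
position: [0.4675, 0.2734, 0.1002]
ee_rot: [-1.741, -2.615, -0.0]
force: [0.1, 0.4, -0.2]
width: 1.001
```

{"op": "jog_arm", "data": {"commands": "-1 0 0 0 -0.0085 0.0205 0; -1 0 0 0 -0.0085 0.0205 0; -1 0 0 0 -0.0085 0.0205 0; -1 0 0 0 -0.0085 0.0205 0; -1 0 0 0 -0.0085 0.0205 0"}}

```text
clock: 1.65
position: [0.4671, 0.275, 0.1012]
ee_rot: [-1.465, -2.194, 0.802]
force: [-0.3, 0.3, -0.8]
width: 0.998
```

```bash
cat >> h.py <<'E'
def st():
    s=status.observe();R=Rot.from_rotvec(s['ee_rot']).as_matrix()
    print('t',round(s['clock'],2),'q',np.round(s['joints'],3),'p',np.round(s['position']*1000,1),'F',np.round(s['force'],1),'w',round(s['width']*92,1))
    print(' tool x az',round(np.degrees(np.arctan2(R[1,0],R[0,0])),1),'x_z',round(R[2,0],3),'approach',np.round(R[:,2],3),'tilt',round(np.degrees(np.arccos(-R[2,2])),1)); return s,R
E
python3 - <<'E'
from h import *
st()
E
```

```text
t 1.65 q [-0.548  0.874 -0.019  1.308 -0.097  1.653  1.426] p [467.1 275.  101.2] F [-0.3  0.3 -0.8] w 91.8
 tool x az 112.5 x_z 0.001 approach [-0.596 -0.247 -0.764] tilt 40.2
```

{"op": "jog_arm", "data": {"commands": "-1 0 0 -0.08 0 0 0; -1 0 0 -0.08 0 0 0; -1 0 0 -0.08 0 0 0; -1 0 0 -0.045 0 0 0; -1 0 0 -0.02 0 0 0"}}

```text
clock: 2.15
position: [0.4658, 0.2745, 0.008]
ee_rot: [-1.466, -2.196, 0.801]
force: [0.2, -0.5, 0.5]
width: 1.0
```

{"op": "jog_arm", "data": {"commands": "1 0 0 0 0 0 0; 1 0 0 0 0 0 0; 1 0 0 0 0 0 0; 1 0 0 0 0 0 0; 1 0 0 0 0 0 0"}}

```text
clock: 2.65
position: [0.4668, 0.2755, 0.0103]
ee_rot: [-1.467, -2.198, 0.796]
force: [1.6, 2.7, 6.0]
width: 0.741
```

Run:
```python
from h import *
st(); save(grab('wrist','w1'),'w1.png')
b=grab('side','d1'); i=cv2.resize(b['pixels'][130:260,140:320,::-1],(582,420)); w=load('w1')['pixels'][:,:,::-1]
cv2.imwrite('pics/g.png',cv2.resize(np.hstack([i,w]),(800,294)))
```

```text
t 2.65 q [-0.547  0.976 -0.023  1.339 -0.093  1.515  1.437] p [466.8 275.5  10.3] F [1.6 2.7 6. ] w 68.2
 tool x az 112.5 x_z 0.001 approach [-0.592 -0.245 -0.768] tilt 39.9
```

View pics/g.png

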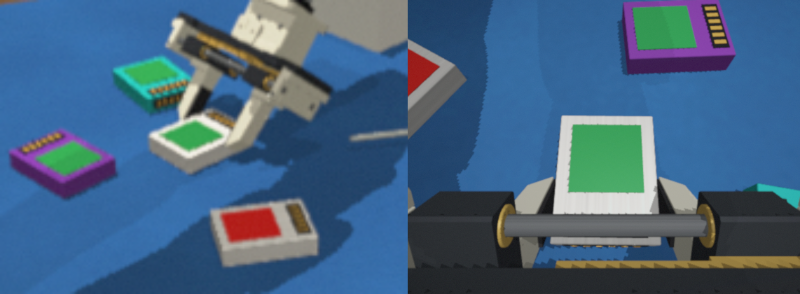

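The side crop and wrist picture show the aluminium module held square across its sides, at an opening of 68.2 mm. I'll lift it and carry it over the bay.

{"op": "jog_arm", "data": {"commands": "1 0 0 0.08 0 0 0; 1 0 0 0.15 0 0 0; 1 0 0 0.16 0 0 0; 1 0 0 0.16 0 0 0; 1 0 0 0.15 0 0 0"}}

```text
clock: 3.25
position: [0.4665, 0.2746, 0.2214]
ee_rot: [-1.468, -2.198, 0.798]
force: [0.4, 1.0, -2.4]
width: 0.734
```

{"op": "jog_arm", "data": {"commands": "1 0.057 -0.152 0 0 0 -0.0083; 1 0.057 -0.152 0 0 0 -0.0083; 1 0.057 -0.152 0 0 0 -0.0083; 1 0.057 -0.152 0 0 0 -0.0083; 1 0.057 -0.152 0 0 0 -0.0083"}}

```text
clock: 3.75
position: [0.5523, 0.0448, 0.2193]
ee_rot: [-1.71, -1.949, 0.708]
force: [1.3, 0.6, -1.2]
width: 0.735
```

{"op": "jog_arm", "data": {"commands": "1 0.057 -0.152 0 0 0 -0.0083; 1 0.057 -0.152 0 0 0 -0.0083; 1 0.057 -0.152 0 0 0 -0.0083; 1 0.057 -0.152 0 0 0 -0.0083; 1 0.057 -0.152 0 0 0 -0.0083"}}

```text
clock: 4.25
position: [0.621, -0.1802, 0.2053]
ee_rot: [-1.935, -1.703, 0.597]
force: [0.7, 0.9, -1.6]
width: 0.736
```

Run:
```python
from h import *
st()
```

```text
t 4.25 q [ 0.075  0.967  0.287  0.86  -0.122  2.001  1.752] p [ 621.  -180.2  205.3] F [ 0.7  0.9 -1.6] w 67.7
 tool x az 82.8 x_z -0.004 approach [-0.616  0.075 -0.784] tilt 38.4
```

{"op": "jog_arm", "data": {"commands": "1 0 0 0 -0.003 -0.0228 0; 1 0 0 0 -0.003 -0.0228 0; 1 0 0 0 -0.003 -0.0228 0; 1 0 0 0 -0.003 -0.0228 0; 1 0 0 0 -0.003 -0.0228 0"}}

```text
clock: 4.75
position: [0.6202, -0.1785, 0.2071]
ee_rot: [2.324, 2.042, 0.052]
force: [0.9, -0.5, -3.0]
width: 0.739
```

{"op": "jog_arm", "data": {"commands": "1 0 0 0 -0.003 -0.0228 0; 1 0 0 0 -0.003 -0.0228 0; 1 0 0 0 -0.003 -0.0228 0; 1 0 0 0 -0.003 -0.0228 0; 1 0 0 0 -0.003 -0.0228 0"}}

```text
clock: 5.25
position: [0.6165, -0.1748, 0.1996]
ee_rot: [1.999, 1.699, 0.55]
force: [-1.4, -3.2, -3.9]
width: 0.734
```

Run:
```python
from h import *
st()
```

```text
t 5.25 q [ 0.086  0.238  0.153  2.156 -0.539  0.155  2.142] p [ 616.5 -174.8  199.6] F [-1.4 -3.2 -3.9] w 67.6
 tool x az 80.9 x_z 0.007 approach [ 0.572 -0.086 -0.816] tilt 35.4
```

The arm reaches only 35° of forward tilt before joint 6 gets to its low limit. I'll fit a kinematic model to the observed states and see whether the flipped wrist (joint 5 near π) can reach the upright pose.

```bash
cat > kin.py <<'E'
import numpy as np, itertools
from scipy.spatial.transform import Rotation as Rot
from scipy.optimize import least_squares
D=[([-1.43862891,.43506629,.02495991,1.57388362,-.0115505,1.13398816,-.0751359],[.14534987,.60746911,.22612474]),
([-.548,.874,-.019,1.308,-.097,1.653,1.426],[.4671,.275,.1012]),([-.547,.976,-.023,1.339,-.093,1.515,1.437],[.4668,.2755,.0103]),
([.075,.967,.287,.86,-.122,2.001,1.752],[.621,-.1802,.2053]),([.086,.238,.153,2.156,-.539,.155,2.142],[.6165,-.1748,.1996])]
A=[(None,[-.596,-.247,-.764]),]
AP=[[0,0,-1],[-.596,-.247,-.764],[-.592,-.245,-.768],[-.616,.075,-.784],[.572,-.086,-.816]]
TX=np.radians([76.5,112.5,112.5,82.8,80.9])
LO=np.array([-2.62,-.44,-1.27,.08,-1.32,.12,-2.74]);HI=np.array([2.62,2.09,1.32,2.57,4.46,2,2.74])
SG=[-1,1,-1,1,-1,1,-1]; PAR=None
def rots(q,s):
    R=Rot.identity();out=[]
    for i in range(7): R=R*Rot.from_euler('zyzyzyz'[i],s[i]*q[i]); out.append(R)
    return out
def fk(q,P=None,s=None):
    P=PAR if P is None else P; r=rots(q,s or SG)
    p=np.array([0,0,P[0]])+r[0].apply([P[4],0,0])+r[2].apply([P[5],0,P[1]])+r[4].apply([P[6],0,P[2]])+r[6].apply([0,0,P[3]])+r[3].apply([P[7],0,0])
    return p,r[6].as_matrix()
def fit(verbose=False):
    global SG,PAR; best=None
    for c in itertools.product([1,-1],repeat=4):
        s=[c[0],1,c[1],1,c[2],1,c[3]]
        e=sum(np.sum((fk(q,np.zeros(8),s)[1][:,2]-a)**2) for (q,_),a in zip(D,AP))
        e+=sum(1-abs(fk(q,np.zeros(8),s)[1][:2,0]@[np.cos(t),np.sin(t)]) for (q,_),t in zip(D,TX))
        if best is None or e<best[0]: best=(e,s)
    SG=best[1]
    r=least_squares(lambda P:np.r_[np.concatenate([fk(q,P,SG)[0]-p for q,p in D]),1e-3*P[4:]],[.36,.42,.4,.25,0,0,0,0])
    PAR=r.x
    if verbose: print(best,np.round(PAR,3),'res mm',np.round(1000*r.fun[:15],1),[np.round(fk(q)[1][:2,0]@[np.cos(t),np.sin(t)],2) for (q,_),t in zip(D,TX)])
fit()
def ik(p,R,seed):
    f=lambda q:np.r_[(fk(q)[0]-p)*10,Rot.from_matrix(fk(q)[1].T@R).as_rotvec()*2,1e-3*(q-seed)]
    r=least_squares(f,np.clip(seed,LO+.01,HI-.01),bounds=(LO+.03,HI-.03)); return r.x,np.abs(r.fun[:6]).max()
E
python3 - <<'E'
import kin; from kin import *
fit(True)
q0=np.array(D[4][0]); sgn=np.sign(fk(q0)[1][:2,0]@[np.cos(TX[4]),np.sin(TX[4])])
by=np.array([.1288,.9917,0]);bx=np.array([.9917,-.1288,0])
rng=np.random.default_rng(0)
for z in (.2,.1,.063):
  for t in (30,40,50,60):
    ap=np.sin(np.radians(t))*bx-np.cos(np.radians(t))*np.array([0,0,1]); X=sgn*by
    R=np.c_[X,np.cross(ap,X),ap]; p=np.array([.616,-.179,z])+.02*bx
    out={}
    for k in range(16):
        sd=q0.copy() if k==0 else np.array([.1+rng.normal()*.3,.3+rng.normal()*.4,rng.normal()*.4,2+rng.normal()*.3,rng.choice([0,3.1,1.5,-1]),rng.uniform(.2,1),0]);
        if k: sd[6]=1.6-sd[4]
        x,e=ik(p,R,sd)
        if e<2e-3: out[round(x[4],0)]=x
    print(z,t,{k:np.round(v,2).tolist() for k,v in out.items()})
E
```

```text
(np.float64(4.367555492433644e-05), [-1, 1, -1, 1, -1, 1, -1]) [ 0.352  0.379  0.389  0.251  0.041  0.104 -0.115  0.118] res mm [-46.9  29.8   6.4  -6.2  33.3  -4.3 -21.3  25.4   8.6 -12.5  14.3  -6.7
 -17.7  -8.2  -4. ] [np.float64(-1.0), np.float64(-1.0), np.float64(-1.0), np.float64(-1.0), np.float64(-1.0)]Traceback (most recent call last):
  File "<stdin>", line 14, in <module>
  File "kin.py", line 34, in ik
    r=least_squares(f,np.clip(seed,LO+.01,HI-.01),bounds=(LO+.03,HI-.03)); return r.x,np.abs(r.fun[:6]).max()
    return func(*args, **kwargs)
    raise ValueError("Initial guess is outside of provided bounds")
ValueError: Initial guess is outside of provided bounds
```

```bash
sed -i "s/    p=np.array(\[0,0,P\[0\]\]).*/    p=np.array([0,0,P[0]])+r[1].apply([0,P[5],0])+r[0].apply([P[4],0,0])+r[3].apply([0,P[6],0])+r[5].apply([0,P[7],0])+r[2].apply([0,0,P[1]])+r[4].apply([0,0,P[2]])+r[6].apply([0,0,P[3]])/; s/LO+.01,HI-.01/LO+.04,HI-.04/" kin.py
cat > reach.py <<'E'
from kin import *
fit(True)
q0=np.array(D[4][0]); sgn=-1
by=np.array([.1288,.9917,0]);bx=np.array([.9917,-.1288,0])
rng=np.random.default_rng(0)
for z in (.2,.1,.063):
  for t in (30,40,50,60):
    ap=np.sin(np.radians(t))*bx-np.cos(np.radians(t))*np.array([0,0,1]); X=sgn*by
    R=np.c_[X,np.cross(ap,X),ap]; p=np.array([.616,-.179,z])+.02*bx
    out={}
    for k in range(12):
        sd=q0.copy() if k==0 else np.array([.1+rng.normal()*.3,.3+rng.normal()*.4,rng.normal()*.4,2+rng.normal()*.3,rng.choice([0,3.1,1.5,-1]),rng.uniform(.2,1),0]);
        if k: sd[6]=1.6-sd[4]
        x,e=ik(p,R,sd)
        if e<2e-3: out[round(float(x[4]),0)]=x
    print(z,t,{k:np.round(v,2).tolist() for k,v in out.items()})
E
time python3 reach.py
```

```text
(np.float64(4.367555492433644e-05), [-1, 1, -1, 1, -1, 1, -1]) [ 0.272  0.556  0.428  0.369  0.    -0.035 -0.019  0.001] res mm [-0.  -0.1 -0.2  0.1  0.1  0.1 -0.1  0.3  0.1 -0.2 -0.5 -0.   0.   0.2
  0.1] [np.float64(-1.0), np.float64(-1.0), np.float64(-1.0), np.float64(-1.0), np.float64(-1.0)]
0.2 30 {-0.0: [0.29, 0.29, -0.08, 2.01, -0.07, 0.32, 1.72], -1.0: [-0.21, 0.31, 0.54, 2.05, -0.67, 0.37, 2.29], 1.0: [0.93, 0.44, -0.93, 1.96, 0.8, 0.48, 0.95]}
0.2 40 {1.0: [0.77, 0.34, -0.65, 2.13, 1.34, 0.15, 0.37]}
0.2 50 {2.0: [0.98, 0.44, -0.92, 2.26, 2.47, 0.37, -0.67], 3.0: [0.21, 0.29, 0.05, 2.31, 3.44, 0.35, -1.78]}
0.2 60 {3.0: [1.18, 0.72, -1.24, 2.37, 2.58, 0.78, -0.58]}
0.1 30 {1.0: [0.51, 0.47, -0.37, 2.08, 0.94, 0.15, 0.75]}
0.1 40 {2.0: [1.09, 0.81, -1.22, 2.19, 1.96, 0.67, -0.01], 3.0: [0.28, 0.46, -0.06, 2.25, 3.29, 0.26, -1.63]}
0.1 50 {3.0: [0.36, 0.53, -0.15, 2.37, 3.19, 0.62, -1.49], 2.0: [1.12, 0.92, -1.24, 2.31, 2.38, 0.84, -0.3]}
0.1 60 {3.0: [1.13, 1.08, -1.24, 2.41, 2.69, 1.08, -0.41]}
0.063 30 {2.0: [0.52, 0.54, -0.4, 2.11, 1.57, 0.15, 0.15]}
0.063 40 {3.0: [0.34, 0.54, -0.14, 2.26, 3.15, 0.35, -1.46], 2.0: [1.08, 0.93, -1.23, 2.21, 2.06, 0.77, -0.04]}
0.063 50 {2.0: [1.11, 1.05, -1.24, 2.32, 2.44, 0.94, -0.28], 3.0: [0.08, 0.64, 0.22, 2.4, 3.4, 0.79, -1.77]}
0.063 60 {3.0: [0.9, 0.94, -0.85, 2.42, 2.93, 1.07, -0.81]}
real	1m33.502s
user	1m33.163s
sys	0m0.153s
```

The model fits to under 0.5 mm, and the flipped wrist (j5≈3.3) reaches 50° of tilt. I'll plan a short wrist-flip path at a safe height and check it by simulating a differential IK.

```bash
cat > plan.py <<'E'
from kin import *
import sys
by=np.array([.1288,.9917,0]);bx=np.array([.9917,-.1288,0]);ez=np.array([0,0,1.]);B0=np.array([.6168,-.1790,0])
Z180=np.diag([-1,-1,1.])
def tool(q): p,R=fk(q); return p,R@Z180      # real tool frame has x flipped vs model
c,s=np.cos(np.radians(22.5)),np.sin(np.radians(22.5))
Mg=np.array([[c,-s,0],[s,c,0],[0,0,1.]]);Rg=Rot.from_rotvec([-1.467,-2.198,.796]).as_matrix();pg=np.array([.4668,.2755,.0103]);mg=np.array([.457,.2724,0])
tm=Mg.T@(pg-mg); Mf=np.c_[ez,by,-bx]; Rf=Mf@Mg.T@Rg
def goal(bxm=.030,bym=0,lift=0): return B0+bx*bxm+by*bym+ez*(.053+lift)+Mf@tm
def rows(poses):
    o=[]
    for (p,R),(p2,R2) in zip(poses,poses[1:]): o.append(np.r_[(p2-p)/.3,Rot.from_matrix(R2@R.T).as_rotvec()/2/np.pi])
    return np.array(o)
def jac(q):
    J=np.zeros((6,7));p,R=fk(q)
    for i in range(7):
        d=q.copy();d[i]+=1e-5;p2,R2=fk(d);J[:3,i]=(p2-p)/1e-5;J[3:,i]=Rot.from_matrix(R2@R.T).as_rotvec()/1e-5
    return J
def sim(q,poses):
    q=q.copy()
    for p,R in poses[1:]:
        for _ in range(8):
            pc,Rc=tool(q);e=np.r_[p-pc,Rot.from_matrix(R@Rc.T).as_rotvec()];J=jac(q)
            q=np.clip(q+J.T@np.linalg.solve(J@J.T+1e-4*np.eye(6),e),LO,HI)
        yield q.copy(),np.abs(e).max()
E
python3 - <<'E'
from plan import *
from h import status
q0=status.observe()['joints']
print('tm',tm,'goal',goal(),'tiltf',np.degrees(np.arccos(-Rf[2,2])))
pC=goal(lift=.15)
qC,e=ik(pC,Rf@Z180,np.array([.21,.3,.05,2.3,3.3,.4,-1.7])); print('qC',np.round(qC,2),e)
W=[q0,np.array([.12,.24,.12,2.08,.1,.4,1.55]),np.array([.16,.26,.08,2.2,1.6,.42,.05]),qC]
n=[4,8,8];Q=[q0]
for a,b,k in zip(W,W[1:],n): Q+=[a+(b-a)*(i+1)/k for i in range(k)]
P=[tool(q) for q in Q]; r=rows(P)
print('max step mm',(np.linalg.norm(r[:,:3],axis=1)*300).max(),'deg',(np.linalg.norm(r[:,3:],axis=1)*360).max(),'min z',min(p[2] for p,_ in P),np.round(np.abs(np.diff(Q,axis=0)).max(0),2))
for k,(q,e) in enumerate(sim(q0,P)): 
    if k%3==1 or k==19: print(k,np.round(q,2),round(e,4))
for k in range(0,20,5): print('; '.join('1 '+' '.join(f'{v:.4f}' for v in x) for x in r[k:k+5]))
E
```

```text
tm [ 0.01024034 -0.00088627  0.0103    ] goal [ 0.63622234 -0.18241628  0.06324034] tiltf 50.14265561091645
qC [ 0.27  0.27 -0.03  2.3   3.42  0.31 -1.75] 4.849299476867225e-07
max step mm 31.136931104786683 deg 4.675344693351338 min z 0.1809803089440219 [0.01 0.   0.01 0.02 0.23 0.06 0.23]
1 [-0.06  0.24  0.34  2.13 -0.41  0.29  2.03] 0.0
4 [-0.29  0.27  0.64  2.13 -0.12  0.37  1.76] 0.0
7 [-0.49  0.34  0.92  2.18  0.07  0.25  1.57] 0.0
10 [-0.6   0.42  1.09  2.24  0.11  0.12  1.49] 0.0679
13 [-0.64  0.38  1.12  2.28  0.18  0.12  1.4 ] 0.2601
16 [-0.57  0.26  0.97  2.33  0.38  0.12  1.23] 0.3853
19 [ 0.5   0.23 -0.29  2.29  0.15  0.12  1.54] 0.3551
1 -0.0308 0.0070 -0.0166 0.0009 0.0078 0.0016; 1 -0.0395 -0.0162 -0.0155 -0.0014 0.0086 -0.0003; 1 -0.0442 -0.0403 -0.0104 -0.0039 0.0088 -0.0023; 1 -0.0448 -0.0638 -0.0012 -0.0064 0.0082 -0.0042; 1 -0.0444 -0.0812 -0.0149 -0.0090 0.0030 -0.0068
1 -0.0322 -0.0800 -0.0031 -0.0093 0.0009 -0.0062; 1 -0.0194 -0.0759 0.0074 -0.0093 -0.0012 -0.0053; 1 -0.0063 -0.0689 0.0162 -0.0089 -0.0031 -0.0043; 1 0.0063 -0.0594 0.0231 -0.0083 -0.0049 -0.0030; 1 0.0181 -0.0474 0.0278 -0.0073 -0.0064 -0.0016
1 0.0284 -0.0335 0.0304 -0.0060 -0.0076 -0.0001; 1 0.0369 -0.0180 0.0306 -0.0045 -0.0084 0.0014; 1 0.0688 0.0153 0.0373 -0.0009 -0.0118 0.0053; 1 0.0650 0.0388 0.0274 0.0019 -0.0107 0.0069; 1 0.0565 0.0591 0.0155 0.0044 -0.0089 0.0080
1 0.0439 0.0753 0.0026 0.0065 -0.0067 0.0086; 1 0.0283 0.0867 -0.0104 0.0081 -0.0041 0.0089; 1 0.0106 0.0930 -0.0229 0.0091 -0.0014 0.0087; 1 -0.0080 0.0942 -0.0341 0.0096 0.0013 0.0082; 1 -0.0264 0.0905 -0.0434 0.0095 0.0039 0.0074
```

```bash
cat > s.py <<'E'
from plan import *
from h import status
def chain(p,R,segs):
    P=[(p,R)]
    for n,dp,rv in segs:
        dR=Rot.from_rotvec(np.array(rv)/n).as_matrix()
        for _ in range(n): p=p+np.array(dp)/n;R=dR@R;P.append((p,R))
    return P
if __name__=='__main__':
    d=np.radians
    q=np.array(D[3][0]);P=chain(*tool(q),[(10,[0,0,0],[-.03*2*np.pi,-.228*2*np.pi,0])])
    x=list(sim(q,P)); print('pitch check',np.round(x[-1][0],2),'obs',D[4][0])
    q=np.array(D[2][0]);P=chain(*tool(q),[(5,[0,0,.21],[0,0,0]),(10,[.171,-.456,0],[0,0,-.083*2*np.pi])])
    x=list(sim(q,P)); print('carry check',np.round(x[-1][0],2),'obs',D[3][0])
    q0=status.observe()['joints']; p0,R0=tool(q0)
    for sg in (1,-1):
      for rho in (30,45,60,75):
        n=int(rho/7)+1
        # back-pitch 20, roll about bx, pitch to goal orientation then unroll
        Pa=chain(p0,R0,[(4,[0,0,.05],d(20)*by),(n,[0,0,0],sg*d(rho)*bx)])
        Rr=Rot.from_rotvec(sg*d(rho)*bx).as_matrix()
        pa,Ra=Pa[-1]; Rm=Rr@Rf; rv=Rot.from_matrix(Rm@Ra.T).as_rotvec(); gp=goal(lift=.18)
        m=int(np.degrees(np.linalg.norm(rv))/7)+1
        Pb=chain(pa,Ra,[(m,gp-pa,rv),(n,[0,0,0],-sg*d(rho)*bx)])
        P=Pa+Pb[1:]; x=list(sim(q0,P)); 
        print(sg,rho,len(P),'end',np.round(x[-1][0],2),'err',round(x[-1][1],3),'maxerr',round(max(e for _,e in x),3),'minj6',round(min(q[5] for q,_ in x),2))
E
python3 s.py
```

```text
pitch check [ 0.71  0.27 -0.54  2.23 -0.64  0.12  2.34] obs [0.086, 0.238, 0.153, 2.156, -0.539, 0.155, 2.142]
carry check [ 0.11  1.02  0.21  0.7  -0.09  2.    1.72] obs [0.075, 0.967, 0.287, 0.86, -0.122, 2.001, 1.752]
1 30 20 end [ 1.17  0.33 -1.07  2.21 -1.01  0.12  2.74] err 0.261 maxerr 0.261 minj6 0.12
1 45 24 end [ 1.17  0.33 -1.07  2.21 -1.01  0.12  2.74] err 0.261 maxerr 0.261 minj6 0.12
1 60 28 end [ 1.17  0.33 -1.07  2.21 -1.01  0.12  2.74] err 0.261 maxerr 0.261 minj6 0.12
1 75 32 end [ 1.17  0.33 -1.07  2.21 -1.01  0.12  2.74] err 0.261 maxerr 0.261 minj6 0.12
-1 30 20 end [ 0.78  0.27 -0.63  2.23  2.8   0.19 -1.08] err 0.0 maxerr 0.338 minj6 0.12
-1 45 24 end [ 0.2   0.21  0.05  2.27  3.6   0.23 -1.95] err 0.0 maxerr 0.25 minj6 0.13
-1 60 28 end [ 0.4   0.22 -0.18  2.26  3.39  0.21 -1.72] err 0.0 maxerr 0.051 minj6 0.12
-1 75 32 end [ 0.22  0.21  0.03  2.27  3.58  0.23 -1.93] err 0.0 maxerr 0.079 minj6 0.12
```

{"op": "jog_arm", "data": {"commands": "1 0 0 0.04 0.0018 0.0138 0; 1 0 0 0.04 0.0018 0.0138 0; 1 0 0 0.04 0.0018 0.0138 0; 1 0 0 0.04 0.0018 0.0138 0; 1 0 0 0 -0.0207 0.0027 0"}}

```text
clock: 5.75
position: [0.6257, -0.1721, 0.2506]
ee_rot: [2.135, 1.866, 0.126]
force: [-0.2, -1.5, -3.6]
width: 0.737
```

{"op": "jog_arm", "data": {"commands": "1 0 0 0 -0.0207 0.0027 0; 1 0 0 0 -0.0207 0.0027 0; 1 0 0 0 -0.0207 0.0027 0; 1 0 0 0 -0.0207 0.0027 0; 1 0 0 0 -0.0207 0.0027 0"}}

```text
clock: 6.25
position: [0.6264, -0.1629, 0.2481]
ee_rot: [1.691, 1.657, -0.509]
force: [0.1, -0.3, -3.9]
width: 0.737
```

{"op": "jog_arm", "data": {"commands": "1 0 0 0 -0.0207 0.0027 0; 1 0 0 0 -0.0207 0.0027 0; 1 0 0 0 0 0 0; 1 0 0 0 0 0 0; 1 0 0 0 0 0 0"}}

```text
clock: 6.75
position: [0.6254, -0.1659, 0.2487]
ee_rot: [1.51, 1.54, -0.72]
force: [-0.7, -1.2, -1.2]
width: 0.735
```

```bash
cat > s2.py <<'E'
from s import *
import h
s,_=h.st(); q0=s['joints']; p0,R0=tool(q0); print('fk err mm',np.round(1000*(p0-s['position']),1))
d=np.radians
for rho in (45,60,75):
    Rm=Rot.from_rotvec(-d(rho)*bx).as_matrix()@Rf; rv=Rot.from_matrix(Rm@R0.T).as_rotvec(); gp=goal(lift=.18); m=int(np.ceil(np.degrees(np.linalg.norm(rv))/35))*5;n=10
    P=chain(p0,R0,[(m,gp-p0,rv),(n,[0,0,0],d(rho)*bx)]); x=list(sim(q0,P))
    print(rho,m,'row',np.round(np.r_[(gp-p0)/m/.3,rv/m/2/np.pi],4),'unroll',np.round(d(rho)*bx/n/2/np.pi,4),'maxerr',round(max(e for _,e in x),3))
    for k in range(0,m+n,3): print('  ',np.round(x[k][0],2),round(x[k][1],3))
    print('  end',np.round(x[-1][0],2),round(x[-1][1],3))
E
python3 s2.py
```

```text
t 6.75 q [-0.995  0.784  1.017  1.909  0.611  0.798  0.986] p [ 625.4 -165.9  248.7] F [-0.7 -1.2 -1.2] w 67.6
 tool x az 80.9 x_z -0.863 approach [ 0.171 -0.86  -0.481] tilt 61.2
fk err mm [-1.6 -0.4 -0.3]
45 10 row [ 0.0041 -0.0054 -0.0017  0.0031 -0.006   0.0076] unroll [ 0.0124 -0.0016  0.    ] maxerr 0.152
   [-1.02  0.77  1.05  1.96  0.65  0.71  0.94] 0.0
   [-1.11  0.76  1.19  2.12  0.8   0.4   0.79] 0.0
   [-1.19  1.    1.32  2.28  1.41  0.12  0.15] 0.152
   [-0.92  0.51  0.98  2.4   2.43  0.5  -0.71] 0.0
   [-0.77  0.35  0.87  2.37  2.53  0.4  -0.81] 0.0
   [-0.46  0.23  0.61  2.34  2.75  0.29 -1.05] 0.0
   [ 0.12  0.2   0.08  2.28  3.24  0.22 -1.56] 0.0
  end [ 0.36  0.21 -0.13  2.26  3.44  0.21 -1.78] 0.0
60 5 row [ 0.0083 -0.0108 -0.0035 -0.0015 -0.0089  0.0165] unroll [ 0.0165 -0.0021  0.    ] maxerr 0.049
   [-1.06  0.79  1.09  2.02  0.72  0.62  0.89] 0.0
   [-1.06  0.74  1.07  2.32  1.95  0.46 -0.29] 0.0
   [-0.87  0.5   0.88  2.4   2.3   0.58 -0.58] 0.0
   [-0.68  0.31  0.75  2.37  2.46  0.41 -0.73] 0.0
   [-0.18  0.2   0.35  2.31  2.87  0.26 -1.18] 0.0
  end [ 0.4   0.22 -0.18  2.26  3.39  0.2  -1.72] 0.0
75 10 row [ 0.0041 -0.0054 -0.0017 -0.0046 -0.0028  0.0088] unroll [ 0.0207 -0.0027  0.    ] maxerr 0.069
   [-1.03  0.8   1.05  1.96  0.67  0.72  0.94] 0.0
   [-1.14  0.94  1.22  2.13  0.88  0.41  0.73] 0.0
   [-1.19  1.19  1.32  2.29  2.25  0.12 -0.68] 0.069
   [-1.08  1.05  1.16  2.42  2.39  0.6  -0.78] 0.0
   [-1.01  0.69  1.11  2.41  2.52  0.5  -0.84] 0.0
   [-0.81  0.36  0.94  2.37  2.67  0.37 -0.95] 0.0
   [-0.08  0.2   0.29  2.3   3.17  0.23 -1.49] 0.0
  end [ 0.3   0.21 -0.06  2.26  3.5   0.22 -1.84] 0.0
```

{"op": "jog_arm", "data": {"commands": "1 0.004 -0.005 -0.002 -0.0008 -0.0045 0.0083; 1 0.004 -0.005 -0.002 -0.0008 -0.0045 0.0083; 1 0.004 -0.005 -0.002 -0.0008 -0.0045 0.0083; 1 0.004 -0.005 -0.002 -0.0008 -0.0045 0.0083; 1 0.004 -0.005 -0.002 -0.0008 -0.0045 0.0083"}}

```text
clock: 7.25
position: [0.6315, -0.1732, 0.2453]
ee_rot: [1.283, 1.576, -0.465]
force: [0.7, 0.4, -2.3]
width: 0.737
```

{"op": "jog_arm", "data": {"commands": "1 0.004 -0.005 -0.002 -0.0008 -0.0045 0.0083; 1 0.004 -0.005 -0.002 -0.0008 -0.0045 0.0083; 1 0.004 -0.005 -0.002 -0.0008 -0.0045 0.0083; 1 0.004 -0.005 -0.002 -0.0008 -0.0045 0.0083; 1 0.004 -0.005 -0.002 -0.0008 -0.0045 0.0083"}}

```text
clock: 7.75
position: [0.6349, -0.1835, 0.2509]
ee_rot: [1.131, 1.559, -0.339]
force: [-1.0, -3.2, -3.4]
width: 0.734
```

{"op": "jog_arm", "data": {"commands": "1 0 0 0 0 0 0; 1 0 0 0 0 0 0; 1 0 0 0 0 0 0; 1 0 0 0 0 0 0; 1 0 0 0 0 0 0"}}

```text
clock: 8.25
position: [0.6348, -0.1827, 0.2502]
ee_rot: [1.129, 1.56, -0.345]
force: [-0.1, -0.2, -2.3]
width: 0.736
```

```bash
cat > s3.py <<'E'
from s import *
import h
s,_=h.st(); q0=s['joints']; p0,R0=s['position'],Rot.from_rotvec(s['ee_rot']).as_matrix()
rv=Rot.from_matrix(Rf@R0.T).as_rotvec(); gp=goal(lift=.15); m=max(5,int(np.ceil(np.degrees(np.linalg.norm(rv))/35))*5)
print('rotation left deg',np.round(np.degrees(rv),2),'shift left mm',np.round(1000*(gp-p0),1)); print(m,'rows of',np.round(np.r_[(gp-p0)/m/.3,rv/m/2/np.pi],4))
x=list(sim(q0,chain(p0,R0,[(m,gp-p0,rv)])));print('end',np.round(x[-1][0],2),'err',round(x[-1][1],3),'max',round(max(e for _,e in x),3))
E
python3 s3.py
```

```text
t 8.25 q [-1.085  0.793  1.132  2.329  2.003  0.439 -0.367] p [ 634.8 -182.7  250.2] F [-0.1 -0.2 -2.3] w 67.7
 tool x az 80.0 x_z -0.879 approach [ 0.599 -0.728 -0.333] tilt 70.5
rotation left deg [ 60.15 -13.22   4.75] shift left mm [  1.5   0.3 -37. ]
10 rows of [ 0.0005  0.0001 -0.0123  0.0167 -0.0037  0.0013]
end [ 0.38  0.27 -0.16  2.29  3.31  0.29 -1.63] err 0.0 max 0.0
```

Joint 5 has flipped past 2.0, as simulated. Next I'll unroll to the upright pose.

{"op": "jog_arm", "data": {"commands": "1 0 0 0 0.0167 -0.0037 0.0013; 1 0 0 0 0.0167 -0.0037 0.0013; 1 0 0 0 0.0167 -0.0037 0.0013; 1 0 0 0 0.0167 -0.0037 0.0013; 1 0 0 0 0.0167 -0.0037 0.0013"}}

```text
clock: 8.75
position: [0.6343, -0.1827, 0.2501]
ee_rot: [1.486, 1.611, 0.174]
force: [0.9, -0.4, -3.1]
width: 0.732
```

{"op": "jog_arm", "data": {"commands": "1 0 0 0 0.0167 -0.0037 0.0013; 1 0 0 0 0.0167 -0.0037 0.0013; 1 0 0 0 0.0167 -0.0037 0.0013; 1 0 0 0 0.0167 -0.0037 0.0013; 1 0 0 0 0.0167 -0.0037 0.0013"}}

```text
clock: 9.25
position: [0.6362, -0.1838, 0.2445]
ee_rot: [1.701, 1.599, 0.552]
force: [0.3, 0.9, -1.6]
width: 0.736
```

```bash
python3 s3.py
```

```text
t 9.25 q [-0.074  0.195  0.248  2.29   2.869  0.209 -1.193] p [ 636.2 -183.8  244.5] F [ 0.3  0.9 -1.6] w 67.7
 tool x az 82.0 x_z -0.168 approach [ 0.734 -0.214 -0.645] tilt 49.9
rotation left deg [ 9.39 -2.25  0.73] shift left mm [  0.1   1.4 -31.3]
5 rows of [ 0.      0.0009 -0.0208  0.0052 -0.0013  0.0004]
end [ 0.41  0.28 -0.19  2.29  3.28  0.29 -1.6 ] err 0.0 max 0.0
```

{"op": "jog_arm", "data": {"commands": "1 0 0.001 -0.021 0.0052 -0.0013 0.0004; 1 0 0.001 -0.021 0.0052 -0.0013 0.0004; 1 0 0.001 -0.021 0.0052 -0.0013 0.0004; 1 0 0.001 -0.021 0.0052 -0.0013 0.0004; 1 0 0.001 -0.021 0.0052 -0.0013 0.0004"}}

```text
clock: 9.75
position: [0.6361, -0.1824, 0.212]
ee_rot: [1.788, 1.572, 0.735]
force: [-0.2, 0.6, -2.5]
width: 0.736
```

{"op": "jog_arm", "data": {"commands": "1 0 0 0 0 0 0; 1 0 0 0 0 0 0; 1 0 0 0 0 0 0; 1 0 0 0 0 0 0; 1 0 0 0 0 0 0"}}

```text
clock: 10.25
position: [0.637, -0.1807, 0.214]
ee_rot: [1.783, 1.574, 0.736]
force: [-0.2, -0.1, -1.9]
width: 0.738
```

```bash
python3 s3.py
python3 - <<'E'
from h import *
a=grab('scene','s2');b=grab('side','d2');w=grab('wrist','w2')
o=np.hstack([cv2.resize(a['pixels'][80:340,20:280],(400,400)),cv2.resize(b['pixels'][120:350,270:500],(400,400))])[:,:,::-1]
cv2.imwrite('pics/h.png',o)
E
```

```text
t 10.25 q [ 0.405  0.276 -0.186  2.29   3.287  0.297 -1.605] p [ 637.  -180.7  214. ] F [-0.2 -0.1 -1.9] w 67.9
 tool x az 82.8 x_z -0.003 approach [ 0.764 -0.099 -0.638] tilt 50.4
rotation left deg [ 0.17  0.19 -0.12] shift left mm [-0.8 -1.7 -0.8]
5 rows of [-0.0005 -0.0011 -0.0005  0.0001  0.0001 -0.0001]
end [ 0.4   0.28 -0.19  2.29  3.28  0.29 -1.61] err 0.0 max 0.0
```

View pics/h.png

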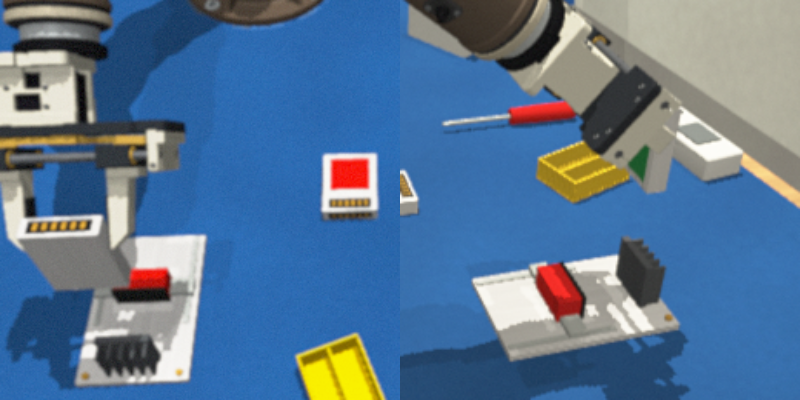

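The pictures show the module upright with its contacts on top and the label towards the robot and jaw. The back face is near (75,265) in the left crop. I'll check its in-hand pose from the scene depth.

Run:
```python
from h import *; from plan import bx,by,ez,B0,goal,Mf,tm,Rf
a=load('s2');w=cloud(a);z=w[:,:,2]
s=status.observe(); e=goal()  # expected module pose from tcp
hsv=cv2.cvtColor(a['pixels'],cv2.COLOR_RGB2HSV)
b=np.stack([(w-B0)@bx,(w-B0)@by,z],-1)
print('expected back-face bay x mm',30+1000*((s['position']-e)@bx),'y',1000*((s['position']-e)@by),'bottom z',1000*(s['position']-e)[2]+8)
m=(np.abs(b[:,:,0]-.030)<.012)&(np.abs(b[:,:,1])<.045)&(z>.14)&(z<.27)&(hsv[:,:,1]<60)
P=b[m]; c=P.mean(0); 
for _ in range(3):
    c=P.mean(0);n=np.linalg.svd(P-c,full_matrices=False)[2][2];n*=np.sign(n[0]);P=P[np.abs((P-c)@n)<.003]
print(len(P),'plane normal (bay)',np.round(n,4),'pitch deg',np.degrees(np.arcsin(n[2])),'yaw',np.degrees(np.arcsin(n[1])),'centre',np.round(1000*c,1))
print('y',np.round(1000*np.percentile(P[:,1],[.5,2,50,98,99.5]),1),'z',np.round(1000*np.percentile(P[:,2],[.5,2,50,98,99.5]),1))
r=cv2.minAreaRect((P[:,1:]*1000).astype(np.float32));print('rect yz',r)
# same view, bay before: fin/plate & jaw
a0=load('s0');w=cloud(a0);z=w[:,:,2];b=np.stack([(w-B0)@bx,(w-B0)@by,z],-1);h0=cv2.cvtColor(a0['pixels'],cv2.COLOR_RGB2HSV)
m=(np.abs(b[:,:,1])<.05)&(b[:,:,0]>0)&(b[:,:,0]<.08)&(z>.055)&(h0[:,:,2]<130);Q=b[m]*1000;print('fin top x',np.percentile(Q[:,0],[1,5,50,95,99]).round(1),'y',np.percentile(Q[:,1],[1,5,50,95,99]).round(1),'z',np.median(Q[:,2]))
for t in('s0','d0'):
    a0=load(t);w=cloud(a0);z=w[:,:,2];b=np.stack([(w-B0)@bx,(w-B0)@by,z],-1);h0=cv2.cvtColor(a0['pixels'],cv2.COLOR_RGB2HSV)
    m=(np.abs(b[:,:,1])<.05)&(b[:,:,0]<0)&(b[:,:,0]>-.1)&(z>.034)&(z<.05)&((h0[:,:,0]<8)|(h0[:,:,0]>172))&(h0[:,:,1]>150);Q=b[m]*1000;print(t,'jaw top red x',np.percentile(Q[:,0],[1,5,95,99]).round(1),'y',np.percentile(Q[:,1],[1,5,95,99]).round(1))
    if t=='d0':
        m=(np.abs(b[:,:,1])<.025)&(b[:,:,0]>.01)&(b[:,:,0]<.05)&(z>.02)&(z<.05)&(h0[:,:,2]<130);Q=b[m]*1000;print('side plate front x',np.percentile(Q[:,0],[5,25,50,75,95]).round(1))
        m=(np.abs(b[:,:,1])<.05)&(b[:,:,0]>.01)&(b[:,:,0]<.08)&(z>.053)&(h0[:,:,2]<130);Q=b[m]*1000;print('side fin top x',np.percentile(Q[:,0],[1,5,95,99]).round(1),'y',np.percentile(Q[:,1],[1,5,50,95,99]).round(1))
```

```text
expected back-face bay x mm 30.45418884583614 y 1.5339082211878174 bottom z 158.6356524947048
1871 plane normal (bay) [0.9999 0.0092 0.01  ] pitch deg 0.5733394068530013 yaw 0.5248472659083657 centre [ 29.6   1.7 210.6]
y [-32.3 -30.8   1.5  34.5  35. ] z [161.2 163.2 211.8 250.8 251.6]
rect yz ((1.5448570251464844, 206.6813507080078), (68.59539031982422, 92.53938293457031), 0.7990686893463135)
fin top x [32.2 33.  37.8 52.6 54.2] y [-24.5 -22.3   1.4  25.8  27.8] z 58.921624055690145
s0 jaw top red x [-60.7 -59.3 -36.3 -35.2] y [-25.9 -23.4  28.6  29.9]
d0 jaw top red x [-63.6 -62.7 -37.2 -36.3] y [-30.4 -28.4  24.6  28.2]
side plate front x [29.6 30.4 30.9 31.5 46.9]
side fin top x [29.1 29.8 52.  54.2] y [-29.1 -27.   -2.   24.9  27.7]
```

The in-hand pose matches: tilt under 0.6°, centre y +1.5 mm, bottom at about 159 mm. I'll lower it with about 2 mm of clearance to the plate.

{"op": "jog_arm", "data": {"commands": "1 -0.007 -0.004 -0.093 0 0.0005 0; 1 0 0 -0.093 0 0.0005 0; 1 0 0 -0.093 0 0 0; 1 0 0 -0.093 0 0 0; 1 0 0 -0.08 0 0 0"}}

```text
clock: 10.9
position: [0.6347, -0.1825, 0.0769]
ee_rot: [1.788, 1.577, 0.731]
force: [0.5, -0.3, -2.6]
width: 0.735
```

{"op": "jog_arm", "data": {"commands": "1 0 0 0 0 0 0; 1 0 0 0 0 0 0; 1 0 0 0 0 0 0; 1 0 0 0 0 0 0; 1 0 0 0 0 0 0"}}

```text
clock: 11.4
position: [0.6351, -0.1828, 0.0796]
ee_rot: [1.787, 1.576, 0.732]
force: [-0.1, -0.0, -1.7]
width: 0.737
```

```bash
cat > c.py <<'E'
from h import *; from plan import bx,by,ez,B0,goal,Rf
s,R=st(); d=1000*(s['position']-goal()); print('module est: x',round(30+d@bx,1),'y',round(d@by,1),'bottom z',round(8+d[2],1),'rot err deg',np.degrees(Rot.from_matrix(Rf@R.T).as_rotvec()).round(2))
E
python3 c.py
```

```text
t 11.4 q [ 0.342  0.581 -0.115  2.382  3.217  0.688 -1.502] p [ 635.1 -182.8   79.6] F [-0.1 -0.  -1.7] w 67.8
 tool x az 82.7 x_z -0.004 approach [ 0.761 -0.1   -0.642] tilt 50.1
module est: x 29.0 y -0.5 bottom z 24.4 rot err deg [ 0.18 -0.07 -0.05]
```

{"op": "jog_arm", "data": {"commands": "1 0 0 -0.02 0 0 0; 1 0 0 -0.02 0 0 0; 1 0 0 -0.01 0 0 0; 1 0 0 -0.002 0 0 0; 1 0 0 -0.002 0 0 0"}}

```text
clock: 11.9
position: [0.6361, -0.1826, 0.0633]
ee_rot: [1.785, 1.575, 0.734]
force: [-5.4, 1.7, 13.2]
width: 0.735
```

{"op": "jog_arm", "data": {"commands": "1 0 0 -0.001 0 0 0; 1 0 0 -0.001 0 0 0; 1 0 0 -0.001 0 0 0; 1 0 0 0 0 0 0; 1 0 0 0 0 0 0"}}

```text
clock: 12.4
position: [0.6362, -0.1826, 0.0633]
ee_rot: [1.783, 1.574, 0.735]
force: [-7.6, 2.3, 17.3]
width: 0.735
```

```bash
python3 c.py
```

```text
t 12.4 q [ 0.339  0.626 -0.112  2.386  3.214  0.74  -1.493] p [ 636.2 -182.6   63.3] F [-7.6  2.3 17.3] w 67.6
 tool x az 82.8 x_z -0.004 approach [ 0.763 -0.1   -0.639] tilt 50.3
module est: x 30.0 y -0.2 bottom z 8.1 rot err deg [ 0.22  0.14 -0.1 ]
```

The module is on the slab (est. bottom z 8.1) and its back touches the plate (est. x 30.0). I'll ease off the pressure, open, and back out along the tool axis.

{"op": "jog_arm", "data": {"commands": "1 0 0 0.002 0 0 0; 1 0 0 0 0 0 0; -1 0 0 0 0 0 0; -1 0 0 0 0 0 0; -1 0 0 0 0 0 0"}}

```text
clock: 12.9
position: [0.6346, -0.1826, 0.0612]
ee_rot: [1.789, 1.577, 0.731]
force: [0.0, 0.6, -0.1]
width: 0.949
```

{"op": "jog_arm", "data": {"commands": "-1 0 0 0 0 0 0; -1 0 0 0 0 0 0; -1 -0.013 0.0017 0.011 0 0 0; -1 -0.025 0.0033 0.021 0 0 0; -1 -0.05 0.0066 0.042 0 0 0"}}

```text
clock: 13.4
position: [0.6079, -0.1789, 0.0839]
ee_rot: [1.789, 1.578, 0.731]
force: [0.6, -0.4, 0.6]
width: 0.998
```

```bash
python3 c.py
python3 - <<'E'
from h import *
a=grab('scene','s3');b=grab('side','d3')
o=np.hstack([cv2.resize(a['pixels'][140:340,20:220],(400,400)),cv2.resize(b['pixels'][150:350,300:500],(400,400))])[:,:,::-1]
cv2.imwrite('pics/i.png',o)
E
```

```text
t 13.4 q [ 0.354  0.557 -0.118  2.441  3.225  0.72  -1.502] p [ 607.9 -178.9   83.9] F [ 0.6 -0.4  0.6] w 91.9
 tool x az 82.7 x_z -0.003 approach [ 0.759 -0.099 -0.643] tilt 50.0
module est: x 1.5 y -0.2 bottom z 28.6 rot err deg [ 0.13 -0.2  -0.07]
```

View pics/i.png

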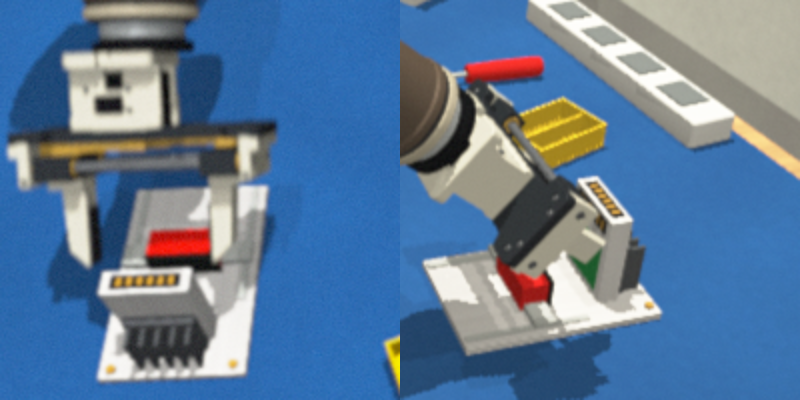

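The pictures show the module standing alone against the plate, label towards the jaw, with the fingers clear of it. Next I'll plan the jaw push: closed fingers behind the jaw at bay x≈-85 mm, TCP z 20 mm. I'll check reach first.

```bash
cat > s4.py <<'E'
from s import *
import h
s,_=h.st(); q0=s['joints']; p0,R0=s['position'],Rot.from_rotvec(s['ee_rot']).as_matrix()
W=lambda x,z:B0+bx*x+ez*z
pts=[W(-.105,.165),W(-.085,.02),W(-.026,.02)]
for tilt in (0,-10,10):
    Rt=Rot.from_rotvec(np.radians(tilt)*by).as_matrix()@R0
    p=p0;R=R0;q=q0
    for i,g in enumerate(pts):
        rv=np.radians(tilt)*by if i==0 else np.zeros(3)
        x=list(sim(q,chain(p,R,[(6,g-p,rv)]))); q=x[-1][0]; p=g
        if i==0:R=Rt
        print(tilt,i,np.round(q,2),'err',round(x[-1][1],4),'max',round(max(e for _,e in x),4))
for a,b in zip([p0]+pts,pts): print('norm',np.round((b-a)/.3,3))
E
python3 s4.py
```

```text
t 13.5 q [ 0.355  0.554 -0.117  2.445  3.225  0.719 -1.502] p [ 606.2 -179.    84.7] F [ 0.7 -0.2 -0.6] w 92.1
 tool x az 82.7 x_z -0.004 approach [ 0.759 -0.1   -0.644] tilt 49.9
0 0 [ 0.43  0.25 -0.16  2.57  3.31  0.56 -1.58] err 0.0198 max 0.0198
0 1 [ 0.43  0.76 -0.19  2.57  3.18  1.09 -1.38] err 0.0439 max 0.0562
0 2 [ 0.41  0.74 -0.19  2.48  3.16  0.93 -1.39] err 0.0 max 0.0219
-10 0 [ 0.5   0.4  -0.22  2.57  3.26  1.   -1.47] err 0.1411 max 0.1411
-10 1 [ 0.6   1.   -0.37  2.57  3.2   1.49 -1.17] err 0.0888 max 0.1486
-10 2 [ 0.61  0.94 -0.42  2.53  3.15  1.3  -1.17] err 0.0 max 0.0672
10 0 [ 0.49  0.18 -0.25  2.44  3.38  0.17 -1.68] err 0.0 max 0.0
10 1 [ 0.33  0.6  -0.08  2.52  3.22  0.67 -1.5 ] err 0.0 max 0.0
10 2 [ 0.3   0.61 -0.08  2.38  3.21  0.55 -1.51] err 0.0 max 0.0
norm [-0.312  0.045  0.268]
norm [ 0.066 -0.009 -0.483]
norm [ 0.195 -0.025  0.   ]
```

{"op": "jog_arm", "data": {"commands": "-1 -0.062 0.009 0.054 0.0007 0.0055 0; -1 -0.062 0.009 0.054 0.0007 0.0055 0; -1 -0.062 0.009 0.054 0.0007 0.0055 0; 1 -0.062 0.009 0.054 0.0007 0.0055 0; 1 -0.062 0.009 0.054 0.0007 0.0055 0"}}

```text
clock: 14.0
position: [0.5144, -0.1655, 0.1655]
ee_rot: [1.911, 1.687, 0.608]
force: [1.0, 0.3, -0.1]
width: 0.876
```

{"op": "jog_arm", "data": {"commands": "1 0 0 0 0 0 0; 1 0 0 0 0 0 0; 1 0 0 0 0 0 0; 1 0 0 0 0 0 0; 1 0 0 0 0 0 0"}}

```text
clock: 14.5
position: [0.5152, -0.1652, 0.1637]
ee_rot: [1.912, 1.687, 0.61]
force: [-0.1, -0.6, -1.3]
width: 0.441
```

```bash
cat > t.py <<'E'
from h import *; from plan import bx,by,B0
s,R=st(); d=s['position']-B0; print('TCP bay mm',np.round(1000*np.array([d@bx,d@by,d[2]]),1),'F bay x',round(s['force']@bx,1))
E
python3 t.py
```

```text
t 14.5 q [ 0.504  0.189 -0.254  2.44   3.392  0.178 -1.686] p [ 515.2 -165.2  163.7] F [-0.1 -0.6 -1.3] w 40.6
 tool x az 82.8 x_z -0.003 approach [ 0.636 -0.083 -0.767] tilt 39.9
TCP bay mm [-102.5    0.6  163.7] F bay x -0.0
```

{"op": "jog_arm", "data": {"commands": "1 0.009 -0.001 -0.093 0 0 0; 1 0.009 -0.001 -0.093 0 0 0; 1 0.009 -0.001 -0.093 0 0 0; 1 0.009 -0.001 -0.093 0 0 0; 1 0.009 -0.001 -0.093 0 0 0"}}

```text
clock: 15.0
position: [0.529, -0.1669, 0.0237]
ee_rot: [1.91, 1.687, 0.609]
force: [0.5, -0.2, 0.2]
width: 0.023
```

{"op": "jog_arm", "data": {"commands": "1 0 0 0 0 0 0; 1 0 0 0 0 0 0; 1 0 0 0 0 0 0; 1 0 0 -0.01 0 0 0; 1 0 0 0 0 0 0"}}

```text
clock: 15.5
position: [0.5292, -0.1674, 0.0235]
ee_rot: [1.91, 1.684, 0.611]
force: [-0.2, 0.4, -1.3]
width: 0.008
```

```bash
python3 t.py
python3 - <<'E'
from h import *
a=grab('scene','s4');b=grab('side','d4')
o=np.hstack([cv2.resize(a['pixels'][140:340,20:220],(400,400)),cv2.resize(b['pixels'][150:350,300:500],(400,400))])[:,:,::-1]
cv2.imwrite('pics/j.png',o)
E
```

```text
t 15.5 q [ 0.338  0.592 -0.086  2.527  3.222  0.671 -1.494] p [ 529.2 -167.4   23.5] F [-0.2  0.4 -1.3] w 0.7
 tool x az 82.7 x_z -0.004 approach [ 0.639 -0.084 -0.765] tilt 40.1
TCP bay mm [-88.4   0.2  23.5] F bay x -0.2
```

View pics/j.png

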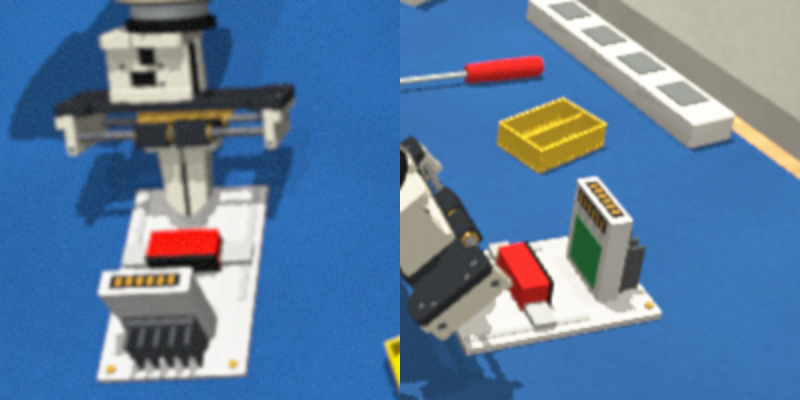

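The pictures show the closed fingers behind the red jaw at (185,215) in the left crop, with the module still standing. I'll push the jaw now.

{"op": "jog_arm", "data": {"commands": "1 0.03 -0.004 0 0 0 0; 1 0.03 -0.004 0 0 0 0; 1 0.03 -0.004 0 0 0 0; 1 0.03 -0.004 0 0 0 0; 1 0.03 -0.004 0 0 0 0"}}

```text
clock: 16.1
position: [0.5743, -0.1732, 0.0222]
ee_rot: [1.912, 1.686, 0.609]
force: [-5.1, 0.1, 2.9]
width: 0.004
```

{"op": "jog_arm", "data": {"commands": "1 0.01 -0.0013 0 0 0 0; 1 0.01 -0.0013 0 0 0 0; 1 0.01 -0.0013 0 0 0 0; 1 0.005 -0.0007 0 0 0 0; 1 0 0 0 0 0 0"}}

```text
clock: 16.6
position: [0.5843, -0.1745, 0.0223]
ee_rot: [1.911, 1.686, 0.61]
force: [-2.9, 0.7, 1.4]
width: 0.006
```

```bash
python3 t.py
```

```text
t 16.6 q [ 0.315  0.607 -0.084  2.4    3.213  0.558 -1.506] p [ 584.3 -174.5   22.3] F [-2.9  0.7  1.4] w 0.6
 tool x az 82.8 x_z -0.003 approach [ 0.637 -0.084 -0.766] tilt 40.0
TCP bay mm [-32.8   0.3  22.3] F bay x -3.0
```

Contact is expected at about -27 mm. I'll take fine steps and watch the force.

{"op": "jog_arm", "data": {"commands": "1 0.005 -0.0006 0 0 0 0; 1 0.005 -0.0006 0 0 0 0; 1 0.003 -0.0004 0 0 0 0; 1 0.003 -0.0004 0 0 0 0; 1 0 0 0 0 0 0"}}

```text
clock: 17.1
position: [0.589, -0.1751, 0.0222]
ee_rot: [1.911, 1.686, 0.61]
force: [-4.4, 0.8, 2.2]
width: 0.005
```

```bash
python3 t.py
```

```text
t 17.1 q [ 0.313  0.609 -0.084  2.389  3.212  0.549 -1.507] p [ 589.  -175.1   22.2] F [-4.4  0.8  2.2] w 0.5
 tool x az 82.8 x_z -0.004 approach [ 0.637 -0.084 -0.766] tilt 40.0
TCP bay mm [-28.1   0.3  22.2] F bay x -4.5
```

{"op": "jog_arm", "data": {"commands": "1 0.003 -0.0004 0 0 0 0; 1 0 0 0 0 0 0; 1 0.003 -0.0004 0 0 0 0; 1 0 0 0 0 0 0; 1 0 0 0 0 0 0"}}

```text
clock: 17.6
position: [0.5902, -0.1753, 0.0221]
ee_rot: [1.912, 1.686, 0.609]
force: [-6.7, 1.6, 4.8]
width: 0.004
```

{"op": "jog_arm", "data": {"commands": "1 0.003 -0.0004 0 0 0 0; 1 0 0 0 0 0 0; 1 0 0 0 0 0 0; 1 0 0 0 0 0 0; 1 0 0 0 0 0 0"}}

```text
clock: 18.1
position: [0.5903, -0.1753, 0.0218]
ee_rot: [1.913, 1.687, 0.608]
force: [-9.6, 0.3, 5.8]
width: 0.003
```

```bash
python3 t.py
```

```text
t 18.1 q [ 0.313  0.609 -0.083  2.385  3.211  0.543 -1.507] p [ 590.3 -175.3   21.8] F [-9.6  0.3  5.8] w 0.3
 tool x az 82.8 x_z -0.003 approach [ 0.636 -0.084 -0.767] tilt 39.9
TCP bay mm [-26.7   0.3  21.8] F bay x -9.5
```

{"op": "jog_arm", "data": {"commands": "1 0.004 -0.0005 0 0 0 0; 1 0 0 0 0 0 0; 1 0.003 -0.0004 0 0 0 0; 1 0 0 0 0 0 0; 1 0 0 0 0 0 0"}}

```text
clock: 18.6
position: [0.5907, -0.1753, 0.0211]
ee_rot: [1.915, 1.688, 0.606]
force: [-17.2, 3.1, 11.5]
width: 0.004
```

{"op": "jog_arm", "data": {"commands": "1 -0.02 0.0026 0 0 0 0; 1 -0.03 0.004 0.01 0 0 0; 1 -0.05 0.0065 0.05 0 0 0; 1 -0.06 0.008 0.08 0 0 0; 1 -0.06 0.008 0.08 0 0 0"}}

```text
clock: 19.1
position: [0.5273, -0.1667, 0.0888]
ee_rot: [1.911, 1.686, 0.61]
force: [0.4, -0.9, 0.2]
width: 0.006
```

{"op": "jog_arm", "data": {"commands": "1 -0.02 0.003 0.1 0 0 0; 1 -0.02 0.003 0.1 0 0 0; 1 0 0 0.1 0 0 0; 1 0 0 0 0 0 0; 1 0 0 0 0 0 0"}}

```text
clock: 19.6
position: [0.5161, -0.1659, 0.1794]
ee_rot: [1.909, 1.683, 0.611]
force: [0.5, 0.3, -0.2]
width: 0.005
```

```bash
python3 t.py
python3 - <<'E'
from h import *; from plan import bx,by,ez,B0
a=grab('scene','s5');b=grab('side','d5')
o=np.hstack([cv2.resize(a['pixels'][180:340,40:200],(400,400)),cv2.resize(b['pixels'][210:340,330:460],(400,400))])[:,:,::-1]
cv2.imwrite('pics/k.png',o)
for n,i,sel in (('scene back',a,1),('side label',b,-1)):
    w=cloud(i);z=w[:,:,2];B=np.stack([(w-B0)@bx,(w-B0)@by,z],-1);h=cv2.cvtColor(i['pixels'],cv2.COLOR_RGB2HSV)
    if sel>0: m=(np.abs(B[:,:,0]-.03)<.01)&(np.abs(B[:,:,1])<.03)&(z>.065)&(z<.095)&(h[:,:,1]<60)
    else: m=cv2.inRange(h,(45,100,40),(75,255,255)).astype(bool)&(np.abs(B[:,:,0])<.05)&(np.abs(B[:,:,1])<.05)
    P=B[m]
    for _ in range(3): c=P.mean(0);N=np.linalg.svd(P-c,full_matrices=False)[2][2];N*=np.sign(N[0]);P=P[np.abs((P-c)@N)<.003]
    print(n,len(P),'c mm',np.round(1000*c,1),'pitch/yaw deg',np.round(np.degrees(np.arcsin(N[[2,1]])),2))
    m=(np.abs(B[:,:,1])<.045)&(B[:,:,0]>0)&(B[:,:,0]<.045)&(z>.09)&(z<.11);Q=1000*B[m];print('  top x',np.percentile(Q[:,0],[2,98]).round(1),'y',np.percentile(Q[:,1],[1,99]).round(1),'z',np.median(Q[:,2]).round(1))
    m=(np.abs(B[:,:,1])<.035)&(B[:,:,0]<.02)&(B[:,:,0]>-.08)&(z>.034)&(z<.042)&((h[:,:,0]<8)|(h[:,:,0]>172))&(h[:,:,1]>130);Q=1000*B[m];print('  jaw red x',np.percentile(Q[:,0],[1,99]).round(1))
E
```

```text
t 19.6 q [ 0.566  0.159 -0.318  2.419  3.449  0.13  -1.746] p [ 516.1 -165.9  179.4] F [ 0.5  0.3 -0.2] w 0.4
 tool x az 82.7 x_z -0.004 approach [ 0.639 -0.085 -0.764] tilt 40.2
TCP bay mm [-101.5    0.   179.4] F bay x 0.5
scene back 334 c mm [29.7 -0.4 80.2] pitch/yaw deg [-0.26 -0.13]
  top x [10.7 30.4] y [-34.1  32.8] z 99.4
  jaw red x [-17.6   2.7]
side label 178 c mm [10.1 -3.  50.9] pitch/yaw deg [-0.05 -0.13]
  top x [ 9.3 29.3] y [-36.6  31.9] z 96.6
  jaw red x [-19.3   7.9]
```

View pics/k.png

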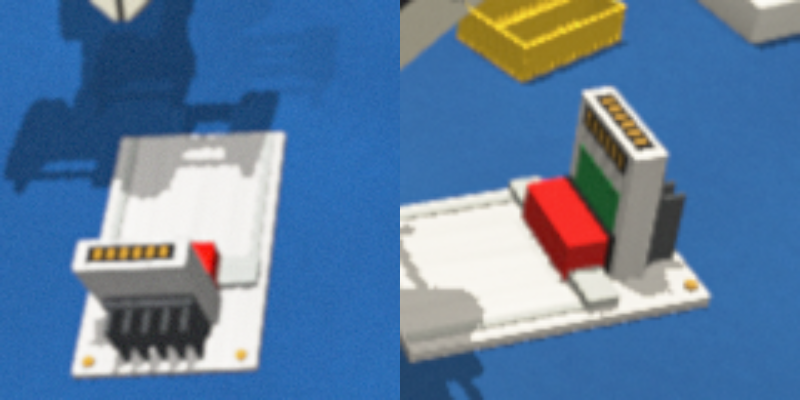

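The pictures show the module upright with its contacts on top and its back on the plate. The jaw is tight against the label face and the arm is clear. All the measures are within limits, so I'm handing in.

```bash
python3 -c "
from cell import arm; print(arm.sign_off())"
```

```text
the job is handed in; nothing more can be done
None
```

The green-label module is standing on its short end in the burn-in bay, contacts up, clamped between the cooling plate and the jaw. I handed the job in at about 20 s, and no verdict is reported. The first way of turning it upright stopped at a joint limit, so I flipped the wrist to finish the turn.

**Module pose, last camera checks:**
- The back face is at bay x 29.7 mm, against a plate face at 30 mm.
- Tilt and yaw are at most 0.3°.
- It sits about 0.5 to 2.5 mm off the middle line, depending on the camera view.
- The top measured 99.4 mm in one view and 96.6 mm in the other. Their mean matches the expected 98 mm, and the spread fits the cameras' height bias.

**Jaw:** The back of the jaw measured about 19 mm behind the bay origin, where 20 mm means it touches the label. While pushing, it stopped and the force rose to about 17 N. Its front face was hidden, so I judged contact from the force and the side picture. The arm then backed off and was touching nothing.

**Other objects:** The failed module, screwdriver, tray and look-alikes were never approached closely. I did not measure their positions again at the end.

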